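# Find the pitch comb that fits the screw

## Task

Three steel pitch-comb leaves with different teeth stand on the bench, and a coarse steel screw lies in a stand beside them. Pick up the leaf whose teeth match the screw's thread, lower it gently, teeth down and along the screw, into the thread so that it seats fully with both its feet flat on the middle of the stand's two end blocks, and let go of it there. The other two leaves must end up standing upright on the bench.

Things in the scene. Friction and masses are not known exactly. Their poses are not given: they have to be found in the camera images.
- leaf_fine: steel comb leaf, upright 12 mm plate 126 mm long with 7 V teeth down (pitch 9, 4.3 deep), such teeth also on the top edge, black grip block. Origin: its centre, at the undersides of its feet; x across the plate, y along it, z up; half turn = same. Tooth tips at z 3, one at y 0. Grip block: x 18 wide, y 44 long, z 36 to 70. Feet at y -58 and +58: 44 (x) by 10 (y), 8 high. All mm. 0.15 kg.
- leaf_medium: steel comb leaf, upright 12 mm plate 126 mm long with 5 V teeth down (pitch 15, 9.5 deep), such teeth also on the top edge, black grip block. Origin: its centre, at the undersides of its feet; x across the plate, y along it, z up; half turn = same. Tooth tips at z 3, one at y 0. Grip block: x 18 wide, y 44 long, z 36 to 70. Feet at y -58 and +58: 44 (x) by 10 (y), 8 high. All mm. 0.15 kg.
- leaf_coarse: steel comb leaf, upright 12 mm plate 126 mm long with 3 V teeth down (pitch 24, 17.3 deep), such teeth also on the top edge, black grip block. Origin: its centre, at the undersides of its feet; x across the plate, y along it, z up; half turn = same. Tooth tips at z 3, one at y 0. Grip block: x 18 wide, y 44 long, z 36 to 70. Feet at y -58 and +58: 44 (x) by 10 (y), 8 high. All mm. 0.15 kg.
- seat (a point): on the fixed stand (64 x 160, with a steel screw, dia. 40, pitch 15): point over the screw's middle, level with the flat tops of the end blocks, 44.5 above bench; a seated leaf's origin is here. x across, y along the screw, z up. Block tops: y 48 to 76 each side, 50 wide. Crests 10.5 higher, at y 7.5 + n x 15; groove at y 0. Steep flanks: let go within 4 along y, 8 across, leaf slides home. mm

How it is judged:
On the way:
1. the matching leaf, held in the gripper, is lowered to within 20 mm above its seat (not dropped from higher) (x of leaf_medium in the frame of seat between -0.012 and 0.012 m and y of leaf_medium in the frame of seat between -0.01 and 0.01 m and z of leaf_medium in the frame of seat below 0.02 m and contact force between the fingers and leaf_medium above 0.3 N), for 0.05 s.
At the end, for the whole second after the job is handed in: The 15 mm pitch leaf rests fully seated: height within 3 mm of the seat, upright within 0.06 rad, within 12 mm across and 10 mm along the screw, lined up within 0.17 rad, at rest; the other two leaves stand upright (within 0.1 rad) on the bench (x of leaf_medium in the frame of seat between -0.012 and 0.012 m and y of leaf_medium in the frame of seat between -0.01 and 0.01 m and z of leaf_medium in the frame of seat between -0.003 and 0.003 m and angle between leaf_medium's own z axis and vertical below 0.06 rad and angle between the y axis of leaf_medium and the y axis of seat, either way round below 0.17 rad and linear speed of leaf_medium below 0.02 m/s and height (world z) of leaf_fine between -0.006 and 0.006 m and angle between each of leaf_fine, leaf_coarse's own z axis and vertical below 0.1 rad and height (world z) of leaf_coarse between -0.006 and 0.006 m); the robot touches nothing.
It also fails if it takes over 48 s, if anything falls off the work surface, if the arm or the gripper's body presses on something with over 40 N, if the wrist force passes 120 N, or if a joint passes its speed limit or range.

## Robot

A 6-joint arm with a two-finger parallel gripper is mounted at the origin on a cart in front of the work surface, level with it; the furniture and walls round the work are solid. World frame = base frame: x ahead of the robot, y to its left, z up, the work surface at z = 0. Lengths are in m, angles in rad, forces in N, time in s.
With the tool pointing down it reaches from about 0.35 to 0.975 m from the base axis. Payload 4.9 kg.
Tool frame: the origin (TCP) lies midway between the tips of the shut fingers; the grasp point (between the pads) lies 19 mm behind it; z points along the fingers, y is the direction in which the jaws open and shut (so a half turn about z gives the same grasp; the last joint's range is limited). The gripper opens to 85 mm and grips with 20 to 120 N. Pads are 22 mm wide; open, the fingers measure 114 mm over their backs; the gripper's body (76 mm by 85 mm) begins 54 mm behind the grasp point. The pads swing forward as they close: fully open they stand 13 mm farther back than shut.
Start: joints at [1.158, 0.053, 1.613, -0, 1.476, -0.119], TCP at [0.181, 0.598, 0.231] pointing down, gripper open.
Joint ranges: [-3.01, 3.01], [-1.01, 2.22], [0.06, 2.58], [-1.02, 4.17], [0.09, 2.62], [-3.14, 3.14]. Speed limits (rad/s): [2.57, 2.57, 3.14, 3.14, 3.14, 3.14].

## Interface

Orientations are given as a unit quaternion [w, x, y, z].
In Python, from plant import manip, cams gives the robot as it stands.
- The arm moves only by the tool jog_arm, never from a script. Its argument "targets" is a list of rows, each a list of 4 numbers: the shift along the tool's x, y, z in m, then the turn about the tool's z in degrees. A call has 1 to 5 rows; each row is the pose to reach, as a shift and turn from the pose commanded when the call began, along the tool's axes at that moment; what a row does not reach only later rows make up. A row lasts 1/12 s, in which the tool goes at most 41.7 mm and 7.16 degrees, less where a joint would pass 70% of its speed; a pose out of reach is approached as far as the arm can. A call with a gripper value outside its range is refused whole. "fingers" is the opening, from 0 (shut) to 1 (fully open), set as the call begins (left out, the last holds). The fingers move at their own pace and stop on an object; the grip force is fixed at half the most. Time passes only in rows, so rows that repeat a pose let the fingers close. It gives the time, the measured TCP pose, the force and the opening at its end, in the units of the state.
- manip.state(): the state, without advancing time (a new reading comes with each control period).
- cams.grab_frame(name): name is "scene" or "top"; returns the picture (400x640x3 uint8, red, green, blue); there is no depth.
- cams.get_calibration(name): a dict with "camera_matrix" (3x3 intrinsics, pixels), "distortion" ([k1, k2, p1, p2, k3] as OpenCV has them; the pictures are not rectified), "cam_to_world" (4x4, takes a point from camera to world coordinates). Camera axes: x right, y up, looking along -z (the intrinsics and any distortion apply to the point x, -y, -z); pixel columns grow to the right and rows downward; lengths in m; the calibration is good to about 2 mm. A picture is of the moment at which its call begins. get_calibration takes no time and is no camera call.
- manip.job_done(): hands the job in, once; it reports no verdict.
The state is a dict: "time": time; "joint_pos": joint angles; "joint_vel": joint speeds; "joint_efforts": joint torques, N m; "tool_pos": TCP position; "tool_rot": TCP orientation; "contact_force": force on the tool from outside, world axes, zero at the start; "ft_torque": the same for the moment, N m; "gripper_width": opening from 0.0 (shut) to 1.0 (fully open).
Only numpy, scipy, OpenCV 4.12 (cv2) and the standard library are available. Lean on these libraries where they do the work, as an engineer would, in place of code of your own. Each camera call takes 0.05 s, during which the arm holds its last target. There are 200 camera calls.

## Working session

There is one attempt and no reset: what is moved stays moved. The work goes in short steps, Python scripts to look and compute and a tool call to move; the robot and the scene stay as the last step left them, time stands still between calls to the robot, and variables do not carry over. Pictures are saved under pics/ and viewed, about 8 in all and at most 12, crops included, and the job is handed in when it is done.

Besides the shell and the picture viewer there is one more tool, called by a JSON object that holds its "method" and its "body", one argument or row to a line. jog_arm: Moves the arm, as the interface text tells. Its arguments: {"type":"object","properties":{"targets":{"type":"array"},"fingers":{"type":"number"}},"required":["targets"]}

```bash
mkdir -p pics; ls; python3 - <<'E'
from plant import manip, cams
import cv2
for n in("scene","top"):
    im=cams.grab_frame(n); cv2.imwrite(f"pics/{n}0.png",im[:,:,::-1])
    c=cams.get_calibration(n); print(n,c)
s=manip.state();print(s)
E
```

```text
pics
scene {'camera_matrix': array([[410.11896911,   0.        , 323.13221085],
       [  0.        , 410.11896911, 201.18222376],
       [  0.        ,   0.        ,   1.        ]]), 'distortion': array([-0.03355392,  0.        ,  0.        ,  0.        ,  0.        ]), 'cam_to_world': array([[ 0.56518019,  0.54214868, -0.62180878, -0.00234059],
       [-0.82496239,  0.37406972, -0.42368491, -0.34517176],
       [ 0.00289962,  0.75242717,  0.65866907,  0.63171995],
       [ 0.        ,  0.        ,  0.        ,  1.        ]])}
top {'camera_matrix': array([[468.94783006,   0.        , 318.01866053],
       [  0.        , 468.94783006, 200.25185899],
       [  0.        ,   0.        ,   1.        ]]), 'distortion': array([-0.1267997,  0.       ,  0.       ,  0.       ,  0.       ]), 'cam_to_world': array([[ 0.00741446,  0.98952414, -0.14417696,  0.41095964],
       [-0.99995761,  0.00654978, -0.00647109,  0.01973177],
       [-0.00545897,  0.14421882,  0.98953076,  0.89129037],
       [ 0.        ,  0.        ,  0.        ,  1.        ]])}
{'time': 0.1, 'joint_pos': array([ 1.15801561e+00,  5.33286295e-02,  1.61415005e+00, -2.49452451e-05,
        1.47599888e+00, -1.18980872e-01]), 'joint_vel': array([ 3.92013105e-04,  1.68501979e-04, -4.48091482e-03,  4.13722858e-04,
       -1.51394769e-03, -3.04554216e-05]), 'joint_efforts': array([ 1.24311155e-04, -3.94902384e+01, -3.71363533e+01, -1.30043154e-04,
        3.88435597e-03, -2.21786468e-05]), 'tool_pos': array([0.18076264, 0.59770268, 0.2301665 ]), 'tool_rot': array([-2.35658655e-04,  1.46370909e-01,  9.89229331e-01, -9.12597684e-04]), 'contact_force': array([0.1204757 , 0.76217619, 0.57263006]), 'ft_torque': array([0.05521186, 0.03437985, 0.03739331]), 'gripper_width': 0.9994443219582656}
```

View pics/scene0.png

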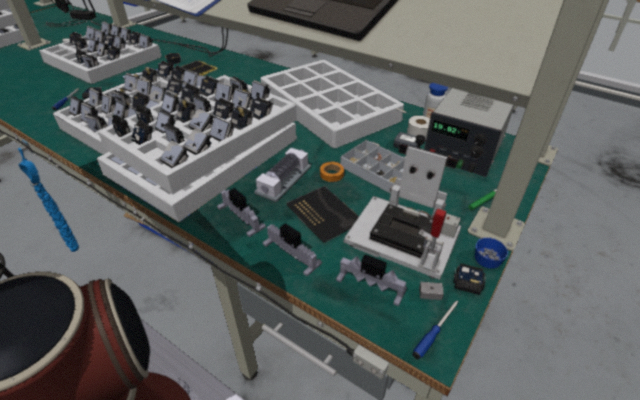

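View pics/top0.png

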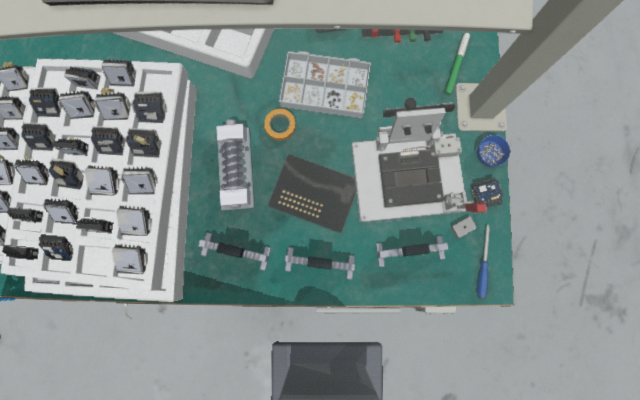

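Three leaves: top view at about (233,250), (320,262), (411,250). The stand is at (235,166), and the trays are to its left. Next: enlarged crops.

```bash
python3 - <<'E'
import cv2
im=cv2.imread("pics/scene0.png")[140:310,210:410]; cv2.imwrite("pics/sc.png",cv2.resize(im,None,fx=3.5,fy=3.5,interpolation=cv2.INTER_CUBIC))
im=cv2.imread("pics/top0.png")[115:275,195:455]; cv2.imwrite("pics/tc.png",cv2.resize(im,None,fx=3,fy=3,interpolation=cv2.INTER_CUBIC))
E
```

```text
(no output)
```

View pics/sc.png

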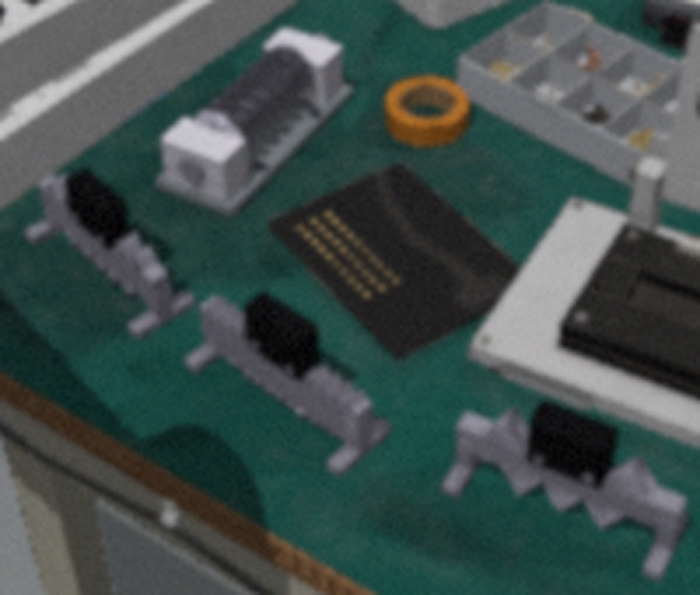

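View pics/tc.png

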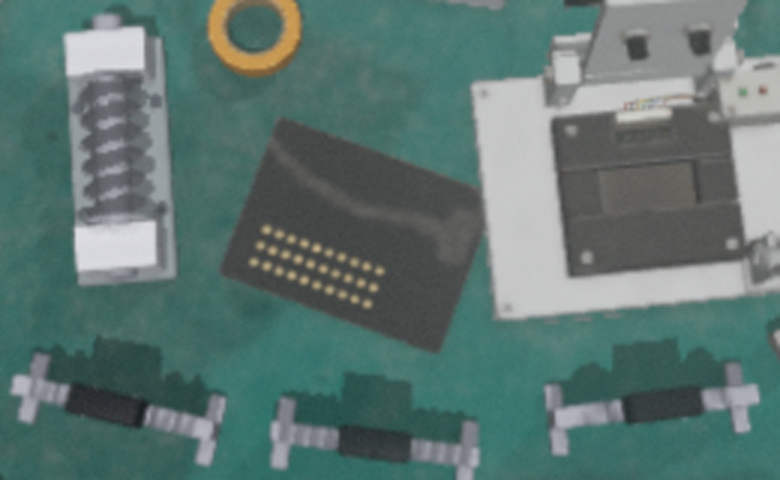

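The right-hand leaf has three deep teeth, so it is the coarse one. I still have to tell the left and middle leaves apart, so I'll zoom in on both, top and scene views in one picture.

```bash
python3 - <<'E'
import cv2,numpy as np
s=cv2.imread("pics/scene0.png");t=cv2.imread("pics/top0.png")
f=lambda im,x,y:cv2.resize(cv2.convertScaleAbs(im[y:y+56,x:x+76],alpha=1.5),(400,295),interpolation=cv2.INTER_CUBIC)
o=np.vstack([np.hstack([f(t,196,222),f(t,282,232)]),np.hstack([f(s,212,184),f(s,258,218)])])
cv2.imwrite("pics/z.png",o)
E
```

```text
(no output)
```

View pics/z.png

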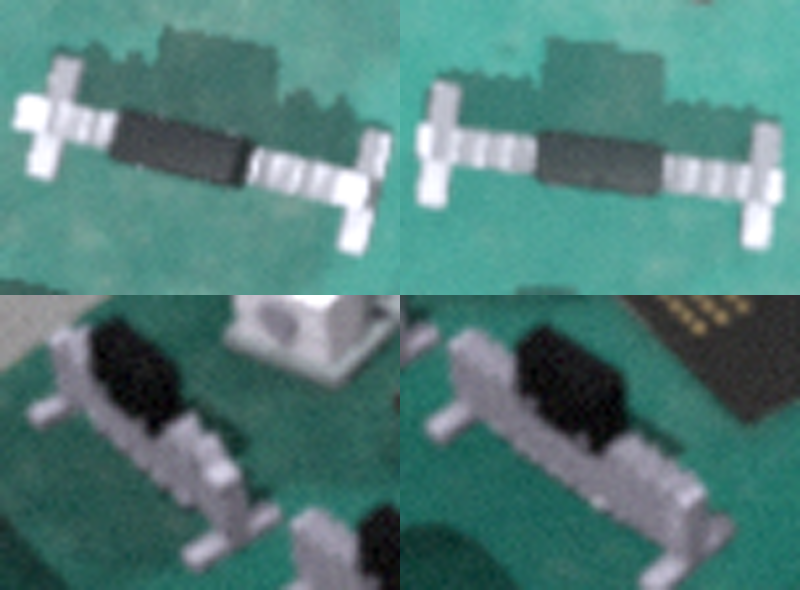

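The left leaf's shadow and top edge show fewer, larger teeth, while the middle one has many small ones. So the left leaf is the medium one. Next I triangulate the stand corners and leaf points from the two views, fit poses, and overlay them as a check.

```bash
cat > h.py <<'E'
import cv2,numpy as np
from plant import cams
from scipy.optimize import least_squares
C={n:cams.get_calibration(n) for n in("scene","top")}
F=np.diag([1,-1,-1])
def proj(n,P):
    c=C[n];R=c["cam_to_world"][:3,:3];t=c["cam_to_world"][:3,3]
    p=(np.atleast_2d(P)-t)@R@F
    return cv2.projectPoints(p,np.zeros(3),np.zeros(3),c["camera_matrix"],c["distortion"])[0][:,0]
def tri(us,ut):
    r=least_squares(lambda p:np.r_[proj("scene",p)[0]-us,proj("top",p)[0]-ut],[.4,.1,.04])
    return r.x,np.sqrt(np.mean(r.fun**2))
def uncrop(p,s,o): return (np.asarray(p,float)+.5)/s-.5+np.asarray(o)
def pose(q,L):  # q=x,y,z,yaw
    c,s=np.cos(q[3]),np.sin(q[3]); return np.asarray(L)@np.array([[c,-s,0],[s,c,0],[0,0,1]]).T+q[:3]
def box(x0,x1,y0,y1,z0,z1): return np.array([[x,y,z] for x in(x0,x1) for y in(y0,y1) for z in(z0,z1)])/1e3
E_=[(0,1),(0,2),(0,4),(1,3),(1,5),(2,3),(2,6),(3,7),(4,5),(4,6),(5,7),(6,7)]
def wire(im,n,q,boxes,S,o,col=(0,0,255)):
    for b in boxes:
        u=(proj(n,pose(q,b))-o+.5)*S-.5
        for i,j in E_: cv2.line(im,*[tuple(int(v*8) for v in u[k]) for k in(i,j)],col,1,cv2.LINE_AA,3)
LEAF=[box(-9,9,-22,22,36,70),box(-22,22,-63,-53,0,8),box(-22,22,53,63,0,8)]
STAND=[box(-25,25,-76,-48,-30,0),box(-25,25,48,76,-30,0)]
E
cat > m.py <<'E'
from h import *
S=[(165,137),(237,165),(285,28),(342,45)];T=[(78,271),(156,266),(65,32),(143,27)]
P=[]
for a,b in zip(S,T):
    p,e=tri(uncrop(a,3.5,(210,140)),uncrop(b,3,(195,115)));P.append(p);print(p.round(4),round(e,2))
P=np.array(P);m=P.mean(0);d=(P[2:].mean(0)-P[:2].mean(0));print("stand",m,np.linalg.norm(d),np.degrees(np.arctan2(d[1],d[0])),np.linalg.norm(P[0]-P[1]),np.linalg.norm(P[2]-P[3]))
qs=np.r_[m,np.arctan2(d[1],d[0])-np.pi/2]
# leaf: feet top-view
k=5.263
for nm,sc,tp in [("lfoot near",(32,418),(42,176)),("rfoot near",(190,560),(352,250)),("rfoot far",(277,512),(378,133))]:
    p,e=tri(uncrop(sc,k,(212,184)),uncrop(tp,k,(196,222)));print(nm,p.round(4),round(e,2))
# block: top face corners in both views
B=[]
for nm,sc,tp in [("L near",(92,328),(110,158)),("R near",(155,392),(243,187)),("R far",(180,372),(252,140)),("L far",(118,318),(120,110))]:
    p,e=tri(uncrop(sc,k,(212,184)),uncrop(tp,k,(196,222)));B.append(p);print(nm,p.round(4),round(e,2))
B=np.array(B);m=B.mean(0);d=(B[1]+B[2]-B[0]-B[3])/2;print("blocktop",m,np.linalg.norm(d),np.degrees(np.arctan2(d[1],d[0])))
ql=np.r_[m[:2],0,np.arctan2(d[1],d[0])+np.pi/2]
np.save("q.npy",[qs,ql])
out=[]
for n,o,sz in[("top",(190,110),(90,170)),("scene",(205,140),(110,125))]:
    s=590/sz[1] if n=="top" else 4.2
    im=cv2.imread(f"pics/{n}0.png")[o[1]:o[1]+sz[1],o[0]:o[0]+sz[0]]
    im=cv2.resize(im,None,fx=s,fy=s,interpolation=cv2.INTER_CUBIC)
    wire(im,n,qs,STAND,s,o);wire(im,n,ql,LEAF,s,o);out.append(cv2.copyMakeBorder(im,0,max(0,590-im.shape[0]),0,0,0))
h=min(i.shape[0] for i in out);cv2.imwrite("pics/ov.png",np.hstack([i[:h] for i in out]));print(qs,ql,h)
E
python3 m.py
```

```text
[0.5248 0.2019 0.0483] 0.62
[0.5311 0.1527 0.0426] 1.99
[0.6764 0.2181 0.0445] 0.2
[0.6785 0.168  0.0478] 0.2
stand [0.60269096 0.18517671 0.04579642] 0.15030041333976488 6.012154565787357 0.049945113193373865 0.05019594626185336
lfoot near [ 0.439   0.3023 -0.2329] 0.29
rfoot near [ 0.4065  0.1566 -0.2062] 0.71
rfoot far [ 0.4586  0.1478 -0.2184] 0.85
L near [ 0.4455  0.2485 -0.1366] 0.19
R near [ 0.433   0.1929 -0.1349] 0.34
R far [ 0.4514  0.1913 -0.1368] 0.95
L far [ 0.4648  0.2484 -0.1466] 0.44
blocktop [ 0.44870098  0.22028098 -0.13873452] 0.058108690318659145 -102.91326277059378
[ 0.60269096  0.18517671  0.04579642 -1.46586443] [ 0.44870098  0.22028098  0.         -0.22537895] 590
```

View pics/ov.png

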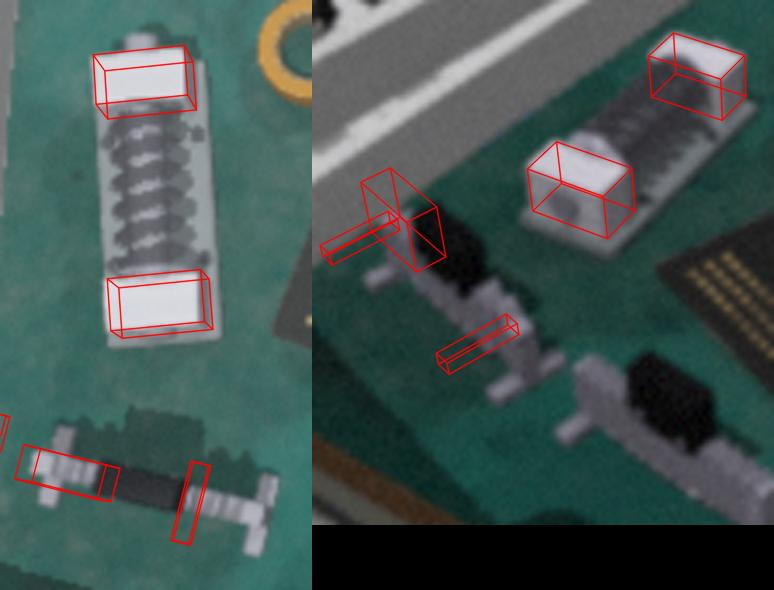

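The stand fit is right, with height 45.8 mm against 44.5 and length 150 against 152. For the leaf I forgot to subtract the lower panel's 295 px row offset, so I'm fixing that.

```bash
sed -i 's/uncrop(sc,k,/uncrop((sc[0],sc[1]-295),k,/' m.py; cat >> m.py <<'E'
def fit(q0,L,a,b):
    r=least_squares(lambda q:np.r_[(proj("scene",pose(q,L))-a).ravel(),(proj("top",pose(q,L))-b).ravel()],q0,loss="soft_l1")
    return r.x,np.sqrt(np.mean(r.fun**2))
L=np.array([[-25,-76,0],[-25,-76,0],[-25,76,0],[-25,76,0]])/1e3
L[:,0]=np.array([-25,25,-25,25])/1e3
qs2,e=fit(qs,L,uncrop(S,3.5,(210,140)),uncrop(T,3,(195,115)));print("fit stand",qs2.round(4),e)
L=np.array([[-9,-22,70],[-9,22,70],[9,22,70],[9,-22,70]])/1e3
print("ql",ql.round(4))
E
python3 m.py
```

```text
[0.5248 0.2019 0.0483] 0.62
[0.5311 0.1527 0.0426] 1.99
[0.6764 0.2181 0.0445] 0.2
[0.6785 0.168  0.0478] 0.2
stand [0.60269096 0.18517671 0.04579642] 0.15030041333976488 6.012154565787357 0.049945113193373865 0.05019594626185336
lfoot near [0.4333 0.2412 0.0089] 0.08
rfoot near [0.4088 0.1284 0.0078] 0.11
rfoot far [0.451  0.1198 0.0055] 0.32
L near [0.4391 0.2009 0.0742] 0.62
R near [0.4298 0.1575 0.0681] 0.36
R far [0.4446 0.1555 0.069 ] 0.13
L far [0.4545 0.1999 0.0695] 0.12
blocktop [0.44199664 0.17845651 0.07020941] 0.04500858831025486 -102.29834551375829
[ 0.60269096  0.18517671  0.04579642 -1.46586443] [ 0.44199664  0.17845651  0.         -0.21464662] 590
fit stand [ 0.6023  0.1858  0.0457 -1.4748] 1.1927093574496987
ql [ 0.442   0.1785  0.     -0.2146]
```

View pics/ov.png

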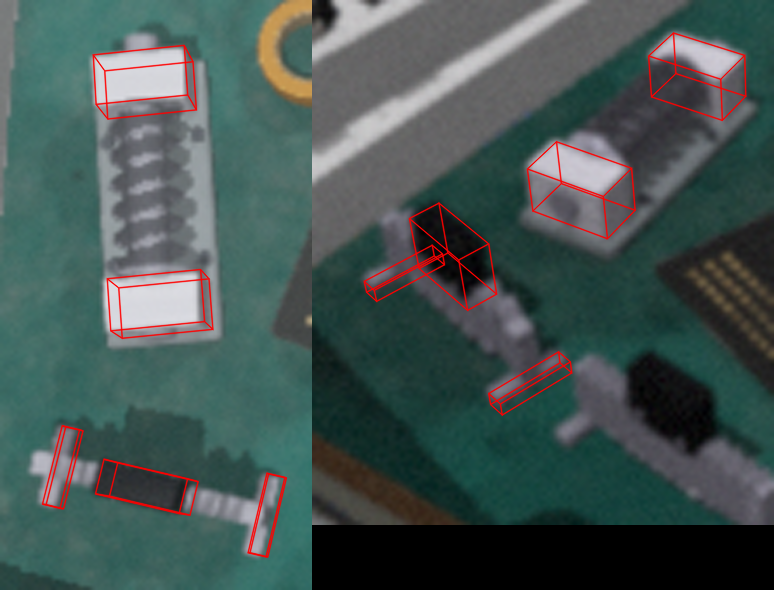

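Both poses now agree with the given sizes: block top z 70.2 mm, length 45 against 44, feet 115 apart. The scene camera also shows a shelf overhead, so I'll check its place and refine the yaws with the heights held fixed.

```bash
cat >> m.py <<'E'
print("-----")
Ls=np.array([[-25,-76,0],[25,-76,0],[-25,76,0],[25,76,0]])/1e3
us,ut=uncrop(S,3.5,(210,140)),uncrop(T,3,(195,115))
def f1(n,u,L,z,q0):
    r=least_squares(lambda q:(proj(n,pose([q[0],q[1],z,q[2]],L))-u).ravel(),q0);return np.r_[r.x[:2],np.degrees(r.x[2])].round(4),np.sqrt(np.mean(r.fun**2)).round(2)
q0=[.6,.185,-1.47]
print("stand",f1("scene",us,Ls,.0445,q0),f1("top",ut,Ls,.0445,q0))
# leaf: local -y end = left (world +y)
yl=-.2146; q0=[.442,.179,yl]
sc=[(92,328),(155,392),(180,372),(118,318),(32,418),(190,560),(277,512)]
tp=[(110,158),(243,187),(252,140),(120,110),(42,176),(352,250),(378,133)]
L=np.array([[-9,22,70],[-9,-22,70],[9,-22,70],[9,22,70],[-22,58,6],[-22,-58,6],[22,-58,6]])/1e3
a=uncrop(np.array(sc)-[0,295],5.263,(212,184));b=uncrop(tp,5.263,(196,222))
print("leaf",f1("scene",a,L,0,q0),f1("top",b,L,0,q0))
print("shelf",tri(np.array([552,77.]),np.array([530,27.])))
for n,A in(("top",[(0,35),(235,33)]),):
    pass
E
python3 m.py | sed -n '/-----/,$p'
```

```text
-----
stand (array([  0.6061,   0.1844, -82.242 ]), np.float64(0.78)) (array([  0.6018,   0.1867, -84.9031]), np.float64(0.34))
leaf (array([  0.4431,   0.1794, -12.8855]), np.float64(0.9)) (array([  0.4419,   0.1797, -12.4392]), np.float64(0.62))
shelf (array([ 0.74050357, -0.27816328,  0.33017992]), np.float64(10.649096323676456))
```

{"method": "jog_arm", "body": {
  "targets": [
    [-0.03, -0.026, 0, 7],
    [-0.06, -0.052, 0, 14],
    [-0.09, -0.079, 0, 21],
    [-0.12, -0.105, 0, 28],
    [-0.15, -0.131, 0, 35]
  ],
  "fingers": 0.6
}}

```text
time: 0.52
tool_pos: [0.2869, 0.4276, 0.2307]
tool_rot: [-0.0, 0.439, 0.898, -0.0]
contact_force: [1.2, 0.6, -0.2]
gripper_width: 0.597
```

```bash
cat > g.py <<'E'
import sys,numpy as np
from plant import manip
from scipy.spatial.transform import Rotation as R
s=manip.state();g=[float(v) for v in sys.argv[1:5]]  # x y z yaw(deg of tool x)
r=R.from_quat(s["tool_rot"],scalar_first=True);M=r.as_matrix()
yaw=np.degrees(np.arctan2(M[1,0],M[0,0]));t=-((g[3]-yaw+180)%360-180)
print("t",s["time"],"pos",s["tool_pos"].round(4),"yaw",yaw.round(2),"tilt",np.degrees(np.arccos(-M[2,2])).round(2),"F",s["contact_force"].round(1),"w",round(s["gripper_width"],3))
print("shift",(M.T@(np.array(g[:3])-s["tool_pos"])).round(4),"turn",round(t,2))
E
python3 g.py .4423 .1796 .23 77.6
```

```text
t 0.5167 pos [0.2869 0.4276 0.2307] yaw 127.87 tilt 0.05 F [ 1.2  0.6 -0.2] w 0.597
shift [-0.2912 -0.0295  0.0008] turn 50.27
```

{"method": "jog_arm", "body": {
  "targets": [
    [-0.04, -0.004, 0, 7],
    [-0.08, -0.008, 0, 14],
    [-0.12, -0.012, 0, 21],
    [-0.16, -0.016, 0, 28],
    [-0.2, -0.02, 0, 35]
  ]
}}

```text
time: 0.93
tool_pos: [0.3948, 0.2579, 0.231]
tool_rot: [-0.0, 0.689, 0.724, -0.0]
contact_force: [0.2, 0.9, 0.3]
gripper_width: 0.601
```

```bash
python3 g.py .4423 .1796 .13 77.6
```

```text
t 0.9333 pos [0.3948 0.2579 0.231 ] yaw 92.84 tilt 0.01 F [0.2 0.9 0.3] w 0.601
shift [-0.0806  0.0436  0.1009] turn 15.24
```

{"method": "jog_arm", "body": {
  "targets": [
    [-0.03, 0.016, 0.01, 6],
    [-0.06, 0.032, 0.03, 12],
    [-0.0806, 0.0436, 0.06, 15.2],
    [-0.0806, 0.0436, 0.1, 15.2],
    [-0.0806, 0.0436, 0.1, 15.2]
  ]
}}

```text
time: 1.35
tool_pos: [0.4373, 0.179, 0.1228]
tool_rot: [-0.003, 0.778, 0.628, -0.007]
contact_force: [-1.0, -0.4, -2.2]
gripper_width: 0.6
```

```bash
python3 g.py .4423 .1796 .033 77.6
```

```text
t 1.35 pos [0.4373 0.179  0.1228] yaw 77.8 tilt 0.87 F [-1.  -0.4 -2.2] w 0.6
shift [0.0022 0.006  0.0897] turn 0.2
```

{"method": "jog_arm", "body": {
  "targets": [
    [0, 0, 0, 0],
    [0, 0, 0, 0],
    [0, 0, 0, 0]
  ]
}}

```text
time: 1.6
tool_pos: [0.4439, 0.1827, 0.1342]
tool_rot: [0.001, 0.777, 0.63, 0.002]
contact_force: [0.2, -0.2, -0.5]
gripper_width: 0.602
```

```bash
python3 g.py .4423 .1796 .033 77.6
python3 - <<'E'
from h import *
s=cams.grab_frame("scene");t=cams.grab_frame("top")
cv2.imwrite("pics/s1.png",s[:,:,::-1]);cv2.imwrite("pics/t1.png",t[:,:,::-1])
f=lambda im,x,y:cv2.resize(im[y:y+110,x:x+110,::-1],(400,400),interpolation=cv2.INTER_CUBIC)
cv2.imwrite("pics/p1.png",np.hstack([f(s,190,140),f(t,180,190)]))
E
```

```text
t 1.6 pos [0.4439 0.1827 0.1342] yaw 78.05 tilt 0.26 F [ 0.2 -0.2 -0.5] w 0.602
shift [-0.0036 -0.0013  0.1012] turn 0.45
```

View pics/p1.png

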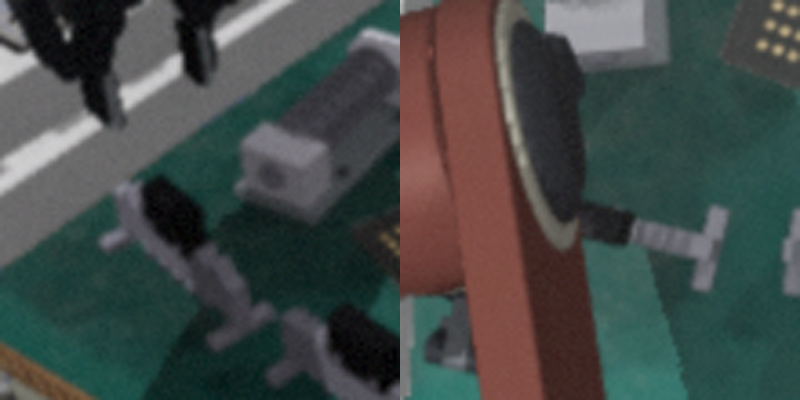

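The scene crop shows the open jaws straddling the block, with tips at crop (110,115) and (200,75) and the block below at (175,210). Descending.

{"method": "jog_arm", "body": {
  "targets": [
    [-0.0036, -0.001, 0.025, 0.4],
    [-0.0036, -0.001, 0.05, 0.4],
    [-0.0036, -0.001, 0.07, 0.4],
    [-0.0036, -0.001, 0.08, 0.4],
    [-0.0036, -0.001, 0.08, 0.4]
  ]
}}

```text
time: 2.12
tool_pos: [0.4394, 0.1784, 0.0499]
tool_rot: [-0.001, 0.779, 0.627, -0.001]
contact_force: [-0.9, -0.1, 0.6]
gripper_width: 0.599
```

{"method": "jog_arm", "body": {
  "targets": [
    [0, 0, 0.01, 0],
    [0, 0, 0.018, 0],
    [0, 0, 0.018, 0],
    [0, 0, 0.018, 0]
  ]
}}

```text
time: 2.45
tool_pos: [0.4409, 0.1785, 0.0335]
tool_rot: [0.0, 0.779, 0.626, 0.0]
contact_force: [-0.5, -0.2, -0.1]
gripper_width: 0.599
```

```bash
python3 g.py .4423 .1796 .033 77.6
```

```text
t 2.45 pos [0.4409 0.1785 0.0335] yaw 77.57 tilt 0.01 F [-0.5 -0.2 -0.1] w 0.599
shift [0.0014 0.0011 0.0005] turn -0.03
```

{"method": "jog_arm", "body": {
  "targets": [
    [0.001, 0.001, 0, 0],
    [0.001, 0.001, 0, 0],
    [0.001, 0.001, 0, 0],
    [0.001, 0.001, 0, 0],
    [0.001, 0.001, 0, 0]
  ],
  "fingers": 0
}}

```text
time: 2.87
tool_pos: [0.4425, 0.1793, 0.0339]
tool_rot: [0.0, 0.78, 0.626, 0.001]
contact_force: [-0.5, 0.9, 2.1]
gripper_width: 0.203
```

{"method": "jog_arm", "body": {
  "targets": [
    [0, 0, 0, 0],
    [0, 0, 0, 0],
    [0, 0, 0, 0],
    [0, 0, 0, 0],
    [0, 0, 0, 0]
  ]
}}

```text
time: 3.28
tool_pos: [0.4425, 0.1793, 0.034]
tool_rot: [0.0, 0.78, 0.626, 0.001]
contact_force: [-1.0, 0.3, 5.1]
gripper_width: 0.2
```

```bash
python3 g.py .4423 .1796 .125 77.6
```

```text
t 3.2833 pos [0.4425 0.1793 0.034 ] yaw 77.57 tilt 0.07 F [-1.   0.3  5.1] w 0.2
shift [ 0.0003 -0.0002 -0.091 ] turn -0.03
```

Gripped: the opening is 0.20, about 17 mm. Lifting.

{"method": "jog_arm", "body": {
  "targets": [
    [0, 0, -0.01, 0],
    [0, 0, -0.035, 0],
    [0, 0, -0.065, 0],
    [0, 0, -0.095, 0],
    [0, 0, -0.105, 0]
  ]
}}

```text
time: 3.7
tool_pos: [0.4438, 0.1796, 0.1427]
tool_rot: [0.001, 0.78, 0.626, 0.003]
contact_force: [0.8, -0.3, -1.2]
gripper_width: 0.2
```

{"method": "jog_arm", "body": {
  "targets": [
    [0, 0, 0, 7],
    [0, 0, 0, 14],
    [0, 0, 0, 21],
    [0, 0, 0, 28],
    [0, 0, 0, 35]
  ]
}}

```text
time: 4.12
tool_pos: [0.4408, 0.1788, 0.1366]
tool_rot: [-0.0, 0.933, 0.36, -0.001]
contact_force: [1.1, 0.1, -2.2]
gripper_width: 0.201
```

```bash
python3 g.py .6025 .1862 .14 5.5
```

```text
t 4.1167 pos [0.4408 0.1788 0.1366] yaw 42.21 tilt 0.16 F [ 1.1  0.1 -2.2] w 0.201
shift [ 0.1247  0.1032 -0.0038] turn 36.71
```

{"method": "jog_arm", "body": {
  "targets": [
    [0.015, 0.012, 0, 7],
    [0.04, 0.033, 0, 14],
    [0.065, 0.054, 0, 21],
    [0.09, 0.074, 0, 28],
    [0.115, 0.095, 0, 35]
  ]
}}

```text
time: 4.53
tool_pos: [0.5911, 0.1868, 0.1362]
tool_rot: [0.0, 0.998, 0.063, -0.002]
contact_force: [-0.3, 0.7, -1.1]
gripper_width: 0.201
```

{"method": "jog_arm", "body": {
  "targets": [
    [0, 0, 0, 1],
    [0, 0, 0, 1],
    [0, 0, 0, 1],
    [0, 0, 0, 1],
    [0, 0, 0, 1]
  ]
}}

```text
time: 4.95
tool_pos: [0.5897, 0.187, 0.1381]
tool_rot: [0.0, 0.998, 0.058, -0.0]
contact_force: [0.3, 0.2, -2.0]
gripper_width: 0.201
```

```bash
python3 g.py .6025 .1862 .12 5.5
```

```text
t 4.95 pos [0.5897 0.187  0.1381] yaw 6.62 tilt 0.04 F [ 0.3  0.2 -2. ] w 0.201
shift [0.0126 0.0023 0.0181] turn 1.12
```

{"method": "jog_arm", "body": {
  "targets": [
    [0.006, 0.001, 0.01, 1],
    [0.0126, 0.002, 0.02, 1],
    [0.0126, 0.002, 0.03, 1],
    [0.0126, 0.002, 0.035, 1],
    [0.0126, 0.002, 0.035, 1]
  ]
}}

```text
time: 5.37
tool_pos: [0.6019, 0.1861, 0.1002]
tool_rot: [0.0, 0.999, 0.049, -0.003]
contact_force: [-0.1, -0.4, -2.4]
gripper_width: 0.21
```

{"method": "jog_arm", "body": {
  "targets": [
    [0, 0, 0, 0],
    [0, 0, 0, 0],
    [0, 0, 0, 0],
    [0, 0, 0, 0]
  ]
}}

```text
time: 5.7
tool_pos: [0.604, 0.1865, 0.104]
tool_rot: [-0.0, 0.999, 0.049, 0.001]
contact_force: [-0.1, 0.8, -1.8]
gripper_width: 0.203
```

```bash
python3 g.py .6025 .1862 .079 5.5
python3 - <<'E'
from h import *
s=cams.grab_frame("scene");t=cams.grab_frame("top")
cv2.imwrite("pics/s2.png",s[:,:,::-1]);cv2.imwrite("pics/t2.png",t[:,:,::-1])
f=lambda im,x,y:cv2.resize(cv2.convertScaleAbs(im[y:y+110,x:x+75,::-1],alpha=1.4),(400,587),interpolation=cv2.INTER_CUBIC)
cv2.imwrite("pics/p2.png",np.hstack([f(s,245,105),f(t,197,108)]))
E
```

```text
t 5.7 pos [0.604  0.1865 0.104 ] yaw 5.57 tilt 0.07 F [-0.1  0.8 -1.8] w 0.203
shift [-0.0016  0.0002  0.025 ] turn 0.07
```

View pics/p2.png

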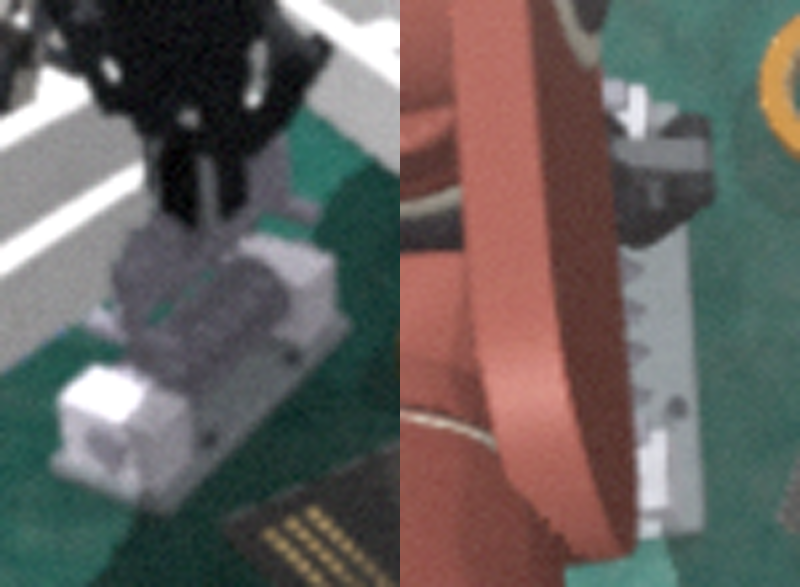

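The leaf hangs over the screw; its far foot is at crop (295,205) and the left end of its near foot at (100,320). One corner I had read on the stand had a 2 px residual, so I'll check the stand fit and the held leaf's predicted wireframe at larger zoom.

```bash
python3 - <<'E'
from h import *
q=[.6018,.1867,.0445,np.radians(-84.9)]
ql=[.604,.1865,.070,np.radians(-84.43)]
out=[]
for fn,o,w,col in[("s1",None,0,0)][:0]+[("scene0",(250,143),60,0),("s2",(250,125),70,1)]:
    s=400/w;im=cv2.imread(f"pics/{fn}.png")[o[1]:o[1]+int(w*1.1),o[0]:o[0]+w]
    im=cv2.resize(im,(400,440),interpolation=cv2.INTER_CUBIC)
    im=cv2.convertScaleAbs(im,alpha=1.2)
    if col==0: wire(im,"scene",q,[box(-25,25,-76,-48,-.01,0),box(-25,25,48,76,-.01,0)],s,o)
    else: wire(im,"scene",ql,LEAF,s,o)
    out.append(im)
cv2.imwrite("pics/p3.png",np.hstack(out))
E
```

```text
(no output)
```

View pics/p3.png

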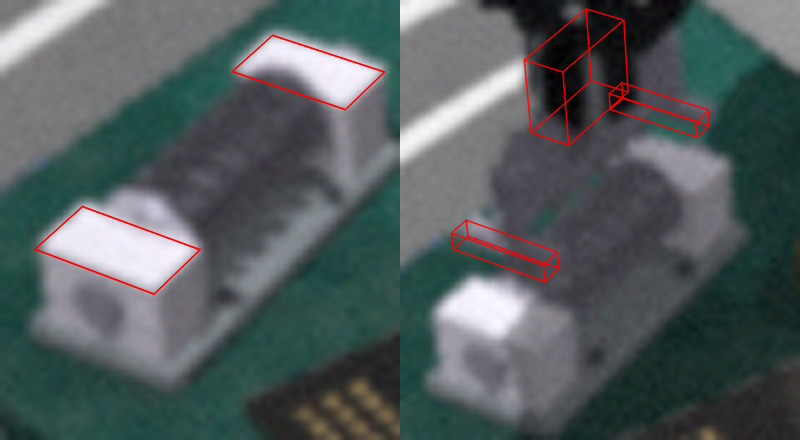

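```bash
python3 - <<'E'
from h import *
im=cv2.imread("pics/s2.png")[128:180,254:316]
im=cv2.resize(im,None,fx=11.5,fy=11.5,interpolation=cv2.INTER_CUBIC)
im=cv2.createCLAHE(2,(3,3)).apply(im[:,:,1]); im=cv2.cvtColor(im,cv2.COLOR_GRAY2BGR)
for i in range(0,62,5): cv2.putText(im,str(254+i),(int(i*11.5),10),0,.35,(0,255,255));cv2.line(im,(int(i*11.5),12),(int(i*11.5),18),(0,255,255))
for i in range(2,52,5): cv2.putText(im,str(128+i),(0,int(i*11.5)+4),0,.35,(0,255,255))
cv2.imwrite("pics/p4.png",im)
L=box(-22,22,-63,-53,0,8);L2=box(-22,22,53,63,0,8)
ql=[.604,.1865,.070,np.radians(-84.43)]
print("near",proj("scene",pose(ql,L)).round(1).tolist());print("far",proj("scene",pose(ql,L2)).round(1).tolist())
pl=[[-6,-63,3],[-6,-63,48],[6,63,48],[-6,63,48]]
print("plate near end bottom/top",proj("scene",pose(ql,np.array(pl)/1e3)).round(1).tolist())
E
```

```text
near [[258.9, 168.1], [258.5, 165.3], [261.4, 165.9], [261.1, 163.1], [274.9, 173.8], [274.6, 171.0], [277.3, 171.5], [277.1, 168.6]]
far [[286.3, 143.7], [286.1, 140.9], [288.5, 141.7], [288.3, 139.0], [301.5, 148.5], [301.4, 145.7], [303.6, 146.5], [303.5, 143.8]]
plate near end bottom/top [[264.5, 169.1], [262.7, 152.7], [297.3, 127.9], [293.1, 126.6]]
```

View pics/p4.png

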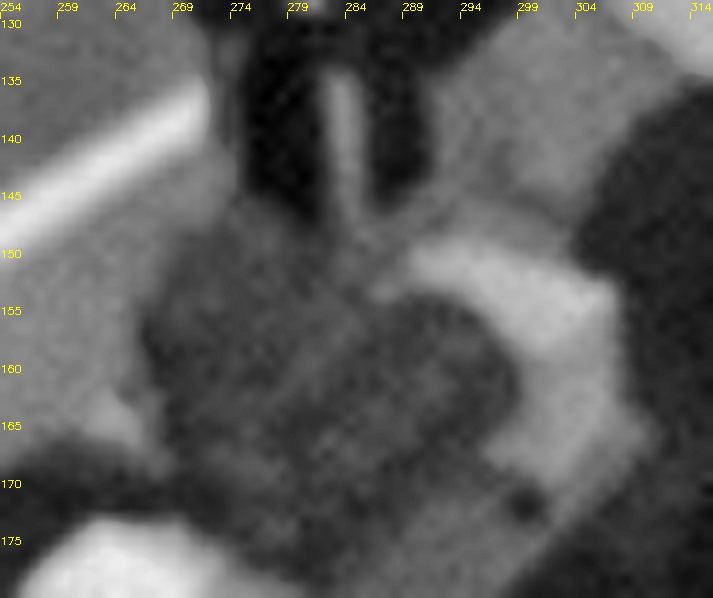

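```bash
python3 - <<'E'
from h import *
a=cv2.imread("pics/scene0.png").astype(int);b=cv2.imread("pics/s2.png").astype(int)
for y in(153,156,159): 
    print("near",y,[tuple(b[y,x][::-1]) for x in range(260,271)]); print("   bg",[tuple(a[y,x][::-1]) for x in range(260,271)])
for y in(131,134,137,140): print("far",y,295,[tuple(b[y,x][::-1]) for x in range(295,307)])
for y in range(141,150): print("ffoot",y,298,[tuple(b[y,x][::-1]) for x in range(298,309)])
for y in range(160,170): print("nfoot",y,257,[tuple(b[y,x][::-1]) for x in range(257,268)])
ql=[.604,.1865,.070,np.radians(-84.43)]
pl=np.array([[-6,-63,0],[-6,-63,48],[6,63,0],[6,63,48]])/1e3
print(proj("scene",pose(ql,pl)).round(1).tolist())
E
```

```text
near 153 [(np.int64(106), np.int64(104), np.int64(104)), (np.int64(103), np.int64(103), np.int64(104)), (np.int64(102), np.int64(103), np.int64(103)), (np.int64(104), np.int64(103), np.int64(105)), (np.int64(101), np.int64(101), np.int64(101)), (np.int64(95), np.int64(96), np.int64(97)), (np.int64(89), np.int64(92), np.int64(93)), (np.int64(80), np.int64(81), np.int64(84)), (np.int64(67), np.int64(67), np.int64(72)), (np.int64(68), np.int64(66), np.int64(70)), (np.int64(67), np.int64(66), np.int64(74))]
   bg [(np.int64(98), np.int64(98), np.int64(100)), (np.int64(101), np.int64(99), np.int64(102)), (np.int64(101), np.int64(102), np.int64(102)), (np.int64(102), np.int64(101), np.int64(103)), (np.int64(101), np.int64(102), np.int64(101)), (np.int64(104), np.int64(101), np.int64(103)), (np.int64(96), np.int64(97), np.int64(97)), (np.int64(102), np.int64(101), np.int64(100)), (np.int64(100), np.int64(100), np.int64(100)), (np.int64(101), np.int64(100), np.int64(101)), (np.int64(100), np.int64(100), np.int64(103))]
near 156 [(np.int64(102), np.int64(102), np.int64(105)), (np.int64(106), 
[... 13103 characters left out ...]
5)), (np.int64(72), np.int64(80), np.int64(84)), (np.int64(76), np.int64(78), np.int64(86)), (np.int64(83), np.int64(85), np.int64(93))]
nfoot 169 257 [(np.int64(34), np.int64(63), np.int64(57)), (np.int64(31), np.int64(61), np.int64(55)), (np.int64(36), np.int64(64), np.int64(58)), (np.int64(33), np.int64(65), np.int64(57)), (np.int64(39), np.int64(70), np.int64(63)), (np.int64(39), np.int64(66), np.int64(62)), (np.int64(39), np.int64(66), np.int64(63)), (np.int64(36), np.int64(60), np.int64(59)), (np.int64(47), np.int64(68), np.int64(69)), (np.int64(50), np.int64(67), np.int64(68)), (np.int64(62), np.int64(75), np.int64(76))]
[[264.6, 170.2], [262.7, 152.7], [298.1, 144.7], [297.3, 127.9]]
```

```bash
python3 - <<'E'
from h import *
np.set_printoptions(linewidth=200)
a=cv2.imread("pics/top0.png")[:,:,::-1].astype(int);b=cv2.imread("pics/t2.png")[:,:,::-1].astype(int)
ql=[.604,.1865,.070,np.radians(-84.43)]
print("pred far foot",proj("top",pose(ql,box(-22,22,53,63,0,8))).round(1).tolist())
print("pred far foot end",proj("top",pose(ql,box(-22,22,53,63,0,8)))[4:].round(1).tolist())
q=[.6018,.1867,.0445,np.radians(-84.9)]
print("block",proj("top",pose(q,np.array([[25,48,0],[25,76,0]])/1e3)).round(1).tolist())
for c,n in((0,"R"),(2,"B")):
  print(n,"cols 232-249 rows 120-140")
  for y in range(120,141): print(y,b[y,232:250,c]," | ",a[y,236:248,c] if c==0 else "")
# leaf at pick, scene, numeric
s=cv2.imread("pics/scene0.png")[:,:,::-1].astype(int)
ql=[.4425,.1793,0,np.radians(-12.43)]
f=lambda *L:proj("scene",pose(ql,np.array(L)/1e3)).round(1).tolist()
print("pick plate near(-y)end corner edges",f([-6,-63,0],[-6,-63,40],[6,63,0],[6,63,40]))
print("feet ends -x  +y:",f([-22,53,8],[-22,63,8],[-22,63,0],[-22,53,0]),"-y:",f([-22,-63,8],[-22,-53,8],[-22,-63,0],[-22,-53,0]),"+x -y",f([22,-63,8],[22,-53,8],[22,-63,0],[22,-53,0]))
for y in range(198,211): print(y,s[y,212:228,0])
print()
for y in range(218,238,1): print(y,s[y,242:268,0])
E
```

```text
pred far foot [[215.4, 132.4], [214.4, 131.2], [215.1, 127.2], [214.1, 125.9], [239.2, 130.1], [238.5, 128.8], [238.9, 124.9], [238.1, 123.5]]
pred far foot end [[239.2, 130.1], [238.5, 128.8], [238.9, 124.9], [238.1, 123.5]]
block [[243.3, 137.7], [242.6, 123.4]]
R cols 232-249 rows 120-140
120 [80 78 76 67 60 57 57 53 59 54 54 55 56 55 52 54 52 51]  |  [62 62 61 66 65 64 65 62 69 62 67 70]
121 [69 71 83 72 61 56 58 54 53 50 56 56 55 58 57 53 54 54]  |  [66 60 59 60 60 61 62 59 59 60 63 71]
122 [66 72 80 84 77 78 70 59 55 57 58 59 58 56 53 55 51 53]  |  [68 59 57 56 59 61 64 64 62 54 61 71]
123 [ 71  71  89 109 113 113 107  80  82  84  76  60  58  54  53  58  53  55]  |  [ 96  93  95  98 105 103  94  68  63  60  60  68]
124 [ 68  66  84 119 125 126 123 106 138 143 130  80  62  52  58  55  55  57]  |  [183 185 187 191 192 191 165  91  67  64  61  65]
125 [ 68  72  78 118 126 125 123 117 153 159 149  95  64  58  60  57  54  56]  |  [208 209 210 211 210 210 191 111  67  60  63  64]
126 [ 67  68  76 108 123 124 124 116 157 161 160 114  73  64  61  59  59  57]  |  [213 213 213 213 214 21
[... 5680 characters left out ...]
 37  59]
231 [ 29  27  33  32  41  64  83 101 112 119 117 112  98  79  65  55  47  39  38  28  26  29  29  28  37  55]
232 [ 24  22  28  32  59  91 110 125 125 121 110  95  79  66  46  37  25  29  24  24  26  28  29  31  35  55]
233 [ 26  21  24  29  59  98 118 123 116 106  90  74  59  51  36  27  22  25  21  32  27  27  27  29  32  59]
234 [ 24  19  21  30  48  81 101 106  93  73  61  50  44  32  28  25  26  27  25  24  25  23  27  23  32  49]
235 [21 25 25 28 35 55 73 79 69 52 42 39 33 33 26 29 23 24 21 24 29 27 23 25 26 41]
236 [20 28 28 21 26 42 49 59 52 32 31 29 33 27 26 30 24 30 20 26 25 25 27 28 27 36]
237 [28 33 28 25 30 28 31 36 30 32 27 27 28 31 26 22 26 28 24 23 22 25 28 23 28 43]
```

The far foot, read pixel by pixel in the top view, and the scene edges both show the leaf too far along +x. The top view gives about +4 mm and the weaker scene reading about +8. A 5.5 mm correction covers both within the 4 mm tolerance. I'll then lower gently and feel the flanks.

{"method": "jog_arm", "body": {
  "targets": [
    [-0.003, 0, 0, 0],
    [-0.0055, 0, 0.003, 0],
    [-0.0055, 0, 0.006, 0],
    [-0.0055, 0, 0.009, 0],
    [-0.0055, 0, 0.011, 0]
  ]
}}

```text
time: 6.22
tool_pos: [0.5977, 0.1858, 0.0915]
tool_rot: [0.0, 0.999, 0.049, -0.0]
contact_force: [0.4, -0.5, -1.6]
gripper_width: 0.2
```

{"method": "jog_arm", "body": {
  "targets": [
    [0, 0, 0, 0],
    [0, 0, 0, 0],
    [0, 0, 0, 0],
    [0, 0, 0, 0],
    [0, 0, 0, 0]
  ]
}}

```text
time: 6.63
tool_pos: [0.5984, 0.1859, 0.0925]
tool_rot: [-0.0, 0.999, 0.049, 0.0]
contact_force: [0.2, 0.1, -1.5]
gripper_width: 0.206
```

```bash
python3 g.py .5985 .1862 .0785 5.2
python3 - <<'E'
from h import *
np.set_printoptions(linewidth=200)
s=cams.grab_frame("scene");t=cams.grab_frame("top")
cv2.imwrite("pics/s3.png",s[:,:,::-1]);cv2.imwrite("pics/t3.png",t[:,:,::-1])
for y in range(120,136): print(y,t[y,232:246,0].astype(int))
from plant import manip
p=manip.state()["tool_pos"];ql=[p[0],p[1],p[2]-.034,np.radians(-84.43)]
print(proj("top",pose(ql,box(-22,22,53,63,0,8)))[4:].round(1).tolist())
E
```

```text
t 6.6333 pos [0.5984 0.1859 0.0925] yaw 5.57 tilt 0.02 F [ 0.2  0.1 -1.5] w 0.206
shift [ 0.0002 -0.0002  0.014 ] turn 0.37
120 [89 59 45 42 44 53 57 55 54 53 58 58 57 58]
121 [96 74 56 53 63 56 56 53 49 57 55 58 57 56]
122 [96 90 83 78 75 58 58 55 55 54 58 56 59 55]
123 [97 98 98 94 87 75 70 75 80 85 80 61 58 54]
124 [ 94  96 100 104 126 138 141 141 144 141 132  78  59  54]
125 [ 90  95  97 102 132 155 158 160 158 160 149  94  64  61]
126 [ 81  89  93 102 127 157 160 161 160 161 158 114  73  66]
127 [ 76  83  85  90 118 150 148 150 150 163 161 118  96  91]
128 [ 68  71  74  79 105 131 133 134 138 160 163 122 111 111]
129 [ 70  71  70  71  88 122 126 126 122 159 162 122 111 114]
130 [ 68  66  68  69  86 120 127 124 121 157 158 116 112 114]
131 [ 68  66  67  68  82 116 125 123 112 147 154 115 113 112]
132 [ 70  66  70  70  75 105 108 107 104 143 154 118 111 111]
133 [ 69  70  66  70  71  96 110 119 126 153 156 114 112 113]
134 [ 66  70  70  67  74 107 140 149 153 157 156 121 110 111]
135 [ 68  71  70  70  68  74  95 121 152 162 157 124 111 111]
[[240.5, 134.9], [239.7, 133.7], [240.1, 129.7], [239.4, 128.4]]
```

The foot is now plainly visible over the far block in the top view. The leaf centre comes out at about x 0.6005 against the stand's 0.6018, so about −1 mm by the top camera, while the scene view puts it at up to +2.5 mm. That is within tolerance, so I'm lowering slowly.

{"method": "jog_arm", "body": {
  "targets": [
    [0.0005, 0, 0.002, 0.3],
    [0.0005, 0, 0.004, 0.3],
    [0.0005, 0, 0.006, 0.3],
    [0.0005, 0, 0.007, 0.3],
    [0.0005, 0, 0.007, 0.3]
  ]
}}

```text
time: 7.15
tool_pos: [0.5983, 0.1858, 0.0847]
tool_rot: [0.0, 0.999, 0.046, -0.001]
contact_force: [0.2, -0.4, -2.0]
gripper_width: 0.202
```

{"method": "jog_arm", "body": {
  "targets": [
    [0, 0, 0.001, 0],
    [0, 0, 0.002, 0],
    [0, 0, 0.003, 0],
    [0, 0, 0.003, 0],
    [0, 0, 0.003, 0]
  ]
}}

```text
time: 7.57
tool_pos: [0.5986, 0.1859, 0.0822]
tool_rot: [0.0, 0.999, 0.046, -0.0]
contact_force: [-0.6, 0.5, -1.8]
gripper_width: 0.207
```

Still no contact at 3.5 mm above seat, with the tips already below the crests. Continuing.

{"method": "jog_arm", "body": {
  "targets": [
    [0, 0, 0.001, 0],
    [0, 0, 0.002, 0],
    [0, 0, 0.002, 0],
    [0, 0, 0.002, 0]
  ]
}}

```text
time: 7.9
tool_pos: [0.5986, 0.186, 0.0802]
tool_rot: [0.0, 0.999, 0.046, -0.0]
contact_force: [0.4, -0.6, -1.2]
gripper_width: 0.202
```

{"method": "jog_arm", "body": {
  "targets": [
    [0, 0, 0.001, 0],
    [0, 0, 0.0015, 0],
    [0, 0, 0.0015, 0],
    [0, 0, 0.0015, 0]
  ]
}}

```text
time: 8.23
tool_pos: [0.5986, 0.1859, 0.0787]
tool_rot: [0.0, 0.999, 0.046, -0.0]
contact_force: [0.9, 0.2, -2.0]
gripper_width: 0.202
```

{"method": "jog_arm", "body": {
  "targets": [
    [0, 0, 0.001, 0],
    [0, 0, 0.001, 0],
    [0, 0, 0.001, 0]
  ]
}}

```text
time: 8.48
tool_pos: [0.5988, 0.186, 0.0785]
tool_rot: [-0.0, 0.999, 0.046, 0.0]
contact_force: [-2.5, 0.5, 4.2]
gripper_width: 0.205
```

{"method": "jog_arm", "body": {
  "targets": [
    [0, 0, 0.001, 0],
    [0, 0, 0.001, 0],
    [0, 0, 0.001, 0]
  ]
}}

```text
time: 8.73
tool_pos: [0.5988, 0.1861, 0.0784]
tool_rot: [0.0, 0.999, 0.046, 0.0]
contact_force: [-6.4, -0.4, 8.0]
gripper_width: 0.205
```

Contact is felt at seat height (TCP 0.0784), with Fx −6 showing a slight push toward −x. I'll relieve that by 1 mm.

{"method": "jog_arm", "body": {
  "targets": [
    [-0.001, 0, 0, 0],
    [-0.001, 0, 0, 0],
    [-0.001, 0, 0.0005, 0],
    [-0.001, 0, 0.0005, 0]
  ]
}}

```text
time: 9.07
tool_pos: [0.5989, 0.1861, 0.0785]
tool_rot: [-0.0, 0.999, 0.046, 0.001]
contact_force: [-1.6, -1.2, 8.6]
gripper_width: 0.198
```

```bash
python3 g.py .5985 .1862 .0785 5.2
```

```text
t 9.0667 pos [0.5989 0.1861 0.0785] yaw 5.27 tilt 0.15 F [-1.6 -1.2  8.6] w 0.198
shift [-0.0004 -0.0001 -0.    ] turn 0.07
```

Lateral load is gone, and vertical force is held by the feet and flanks. Releasing.

{"method": "jog_arm", "body": {
  "targets": [
    [0, 0, 0, 0],
    [0, 0, 0, 0],
    [0, 0, 0, 0],
    [0, 0, 0, 0],
    [0, 0, 0, 0]
  ],
  "fingers": 0.45
}}

```text
time: 9.48
tool_pos: [0.5974, 0.1858, 0.0758]
tool_rot: [0.0, 0.999, 0.046, -0.0]
contact_force: [1.2, 0.2, 0.2]
gripper_width: 0.45
```

{"method": "jog_arm", "body": {
  "targets": [
    [0, 0, -0.01, 0],
    [0, 0, -0.03, 0],
    [0, 0, -0.06, 0],
    [0, 0, -0.09, 0],
    [0, 0, -0.1, 0]
  ]
}}

```text
time: 9.9
tool_pos: [0.6003, 0.1864, 0.1828]
tool_rot: [-0.001, 0.999, 0.046, 0.004]
contact_force: [-0.0, 0.8, 1.1]
gripper_width: 0.446
```

```bash
python3 g.py .40 .186 .2 5.2
```

```text
t 9.9 pos [0.6003 0.1864 0.1828] yaw 5.27 tilt 0.5 F [-0.   0.8  1.1] w 0.446
shift [-0.1993 -0.018  -0.0189] turn 0.07
```

{"method": "jog_arm", "body": {
  "targets": [
    [-0.03, 0, -0.02, 0],
    [-0.07, 0, -0.05, 0],
    [-0.11, 0, -0.07, 0],
    [-0.15, 0.01, -0.07, 0],
    [-0.18, 0.03, -0.07, 0]
  ]
}}

```text
time: 10.32
tool_pos: [0.4229, 0.1423, 0.2485]
tool_rot: [-0.001, 0.999, 0.047, 0.002]
contact_force: [0.8, -0.8, 1.2]
gripper_width: 0.449
```

{"method": "jog_arm", "body": {
  "targets": [
    [0, 0.03, 0, 0],
    [0, 0.07, 0, 0],
    [0, 0.11, 0, 0],
    [0, 0.15, 0, 0],
    [0, 0.19, 0, 0]
  ]
}}

```text
time: 10.73
tool_pos: [0.441, -0.0495, 0.2466]
tool_rot: [0.0, 0.999, 0.046, 0.001]
contact_force: [0.8, 1.2, -0.1]
gripper_width: 0.451
```

{"method": "jog_arm", "body": {
  "targets": [
    [0, 0.03, 0, 0],
    [0, 0.06, 0, 0],
    [0, 0.09, 0, 0],
    [0, 0.09, 0, 0],
    [0, 0.09, 0, 0]
  ]
}}

```text
time: 11.15
tool_pos: [0.4494, -0.1384, 0.2461]
tool_rot: [-0.0, 0.999, 0.045, -0.0]
contact_force: [-0.3, 0.5, 0.0]
gripper_width: 0.449
```

```bash
python3 - <<'E'
from h import *
s=cams.grab_frame("scene");t=cams.grab_frame("top")
cv2.imwrite("pics/s4.png",s[:,:,::-1]);cv2.imwrite("pics/t4.png",t[:,:,::-1])
q=[.6018,.1867,.0445,np.radians(-84.9)]
def f(im,n,o,w,h):
    sc=400/w; m=cv2.convertScaleAbs(cv2.resize(im[o[1]:o[1]+h,o[0]:o[0]+w,::-1],(400,int(h*sc)),interpolation=cv2.INTER_CUBIC),alpha=1.2)
    wire(m,n,q,LEAF,sc,o);return m
o=np.hstack([f(s,"scene",(240,120),85,80),f(t,"top",(190,110),85,80)])
full=np.hstack([cv2.resize(x[140:320,200:440,::-1] if i==0 else x[200:300,190:460,::-1],(400,220)) for i,x in enumerate((s,t))])
cv2.imwrite("pics/p5.png",np.vstack([o,full]));print(o.shape)
E
```

```text
(376, 800, 3)
```

View pics/p5.png

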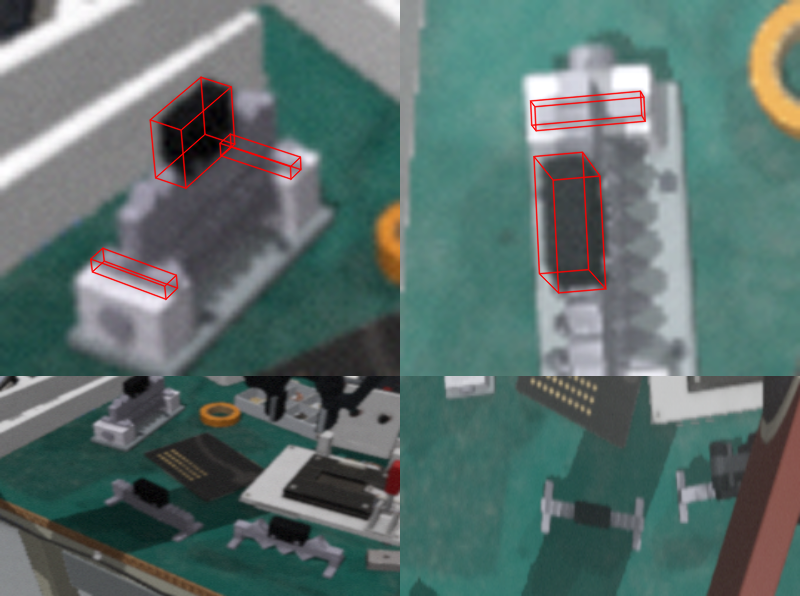

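The final picture shows the seated-pose wireframe lying on the real grip block and feet in both views, and the fine and coarse leaves standing upright (lower panels). The gripper is clear, so I'm handing in.

```bash
python3 -c "
from plant import manip
s=manip.state();print(s['time'],s['contact_force'].round(1));manip.job_done()"
```

```text
11.25 [ 0. -0.  0.]
the job is handed in; nothing more can be done
```

I lowered the 15 mm pitch leaf (the left one of the three) into the screw's thread, released it there, and handed the job in at 11.25 s. No verdict was reported.

**Placing:** Before lowering, I moved the leaf back 5.5 mm, because the camera readings showed it too far along the screw. First contact came at seat height (TCP 0.0785 m) with about 8 N. I eased off a 6 N sideways push before letting go.

**Last checks:**
- The wireframe drawn at the seat pose lies on the leaf's grip block and on its feet (the near foot is only in the scene picture).
- The fine and coarse leaves stand upright on the bench.
- The gripper is clear of everything and reads zero force.

**Disagreements:**
- The two cameras differed by about 4 mm on the leaf's position along the screw. I relied on the top view, and the contact forces settled it.
- I did not measure the seated height again separately. It rests on the contact height and the wireframe match.

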